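# Go round the snap lid of the powder tub

## Task

Close the snap lid of the wide low tub, the one with the pull tab: go round its notched rim with a fingertip and press the six rim sections down flush one after another, starting with the section that has the pull tab and going clockwise as seen from above. Press gently, only touch and never lift anything, leave the tub where it stands and the tape roll lying on the lid, and do not disturb the other things on the bench.

Things in the scene. Friction and masses are not known exactly. Their poses are not given: they have to be found in the camera images.
- tub: Wide low round tub: white, 140 mm across, 80 mm tall, 2.4 to 3.5 kg, loose on rubber feet, with a blue snap lid (the tall tub has a smooth one). Origin: centre of its underside; z up, x towards the lid's pull tab. Lid: a fixed flat disc 129 mm across, top 82 mm above the origin; round it a rim of inner radius 65, outer 81, middle 73 mm, notched into six equal 60 degree sections.
- tape: Roll of yellow tape, 54 mm across and 19 mm high, lying flat on the disc in the middle of the lid; origin: centre of its underside. Leave it there.
- beaker: Glass beaker, 72 mm across, 90 mm tall, open at the top; origin: centre of its underside. Leave alone.
- jar: Small closed jar, 56 mm across, 70 mm tall; origin: centre of its underside. Leave alone.
- tiles: Small stack of square tiles (one piece), 60 x 60 x 60 mm; origin: centre of its underside. Leave alone.
- spoon: Metal spoon lying on the bench to the left in front of the tub, about 190 mm long along its x axis. Leave alone.
- marker: Marker pen lying on the bench to the right in front of the tub, 130 mm long along its x axis, 18 mm thick. Leave alone.
- top0 (a point): Middle of the top face of lid section 0, 73 mm from the tub's axis: 93 mm above the tub's origin while proud, 88 mm when flush. Carries the pull tab, a tongue out to 102 mm from the axis, 8 mm below this top. Level over the middle 30 degrees; both ends slope down 6 mm over the last 13 degrees, so a fingertip sliding at flush height rides onto it.
- sec0 (a joint): How far lid section 0 is pressed down: 0 = fully proud, 0.005 m = flush, on its stop. It slides straight down, takes 1 to 2 N to move and stays where it is left.
- top1 (a point): Middle of the top face of lid section 1, 73 mm from the tub's axis: 93 mm above the tub's origin while proud, 88 mm when flush. It is number 1 clockwise (seen from above) from the tab section, 60 degrees round. Level over the middle 30 degrees; both ends slope down 6 mm over the last 13 degrees, so a fingertip sliding at flush height rides onto it.
- sec1 (a joint): How far lid section 1 is pressed down: 0 = fully proud, 0.005 m = flush, on its stop. It slides straight down, takes 1 to 2 N to move and stays where it is left.
- top2 (a point): Middle of the top face of lid section 2, 73 mm from the tub's axis: 93 mm above the tub's origin while proud, 88 mm when flush. It is number 2 clockwise (seen from above) from the tab section, 120 degrees round. Level over the middle 30 degrees; both ends slope down 6 mm over the last 13 degrees, so a fingertip sliding at flush height rides onto it.
- sec2 (a joint): How far lid section 2 is pressed down: 0 = fully proud, 0.005 m = flush, on its stop. It slides straight down, takes 1 to 2 N to move and stays where it is left.
- top3 (a point): Middle of the top face of lid section 3, 73 mm from the tub's axis: 93 mm above the tub's origin while proud, 88 mm when flush. It is number 3 clockwise (seen from above) from the tab section, 180 degrees round. Level over the middle 30 degrees; both ends slope down 6 mm over the last 13 degrees, so a fingertip sliding at flush height rides onto it.
- sec3 (a joint): How far lid section 3 is pressed down: 0 = fully proud, 0.005 m = flush, on its stop. It slides straight down, takes 1 to 2 N to move and stays where it is left.
- top4 (a point): Middle of the top face of lid section 4, 73 mm from the tub's axis: 93 mm above the tub's origin while proud, 88 mm when flush. It is number 4 clockwise (seen from above) from the tab section, 240 degrees round. Level over the middle 30 degrees; both ends slope down 6 mm over the last 13 degrees, so a fingertip sliding at flush height rides onto it.
- sec4 (a joint): How far lid section 4 is pressed down: 0 = fully proud, 0.005 m = flush, on its stop. It slides straight down, takes 1 to 2 N to move and stays where it is left.
- top5 (a point): Middle of the top face of lid section 5, 73 mm from the tub's axis: 93 mm above the tub's origin while proud, 88 mm when flush. It is number 5 clockwise (seen from above) from the tab section, 300 degrees round. Level over the middle 30 degrees; both ends slope down 6 mm over the last 13 degrees, so a fingertip sliding at flush height rides onto it.
- sec5 (a joint): How far lid section 5 is pressed down: 0 = fully proud, 0.005 m = flush, on its stop. It slides straight down, takes 1 to 2 N to move and stays where it is left.
Mind the look-alikes: they are no part of the job. What is shaped like the tub but orange or purple is not meant.

How it is judged:
On the way, in this order (a step that is already met when the one before it is completed fails the run):
1. the section with the pull tab is pressed down flush (value of joint sec0 above 0.0035 m), for 0.05 s.
2. the 1st section clockwise from it is pressed down flush (value of joint sec1 above 0.0035 m), for 0.05 s.
3. the 2nd section clockwise from it is pressed down flush (value of joint sec2 above 0.0035 m), for 0.05 s.
4. the 3rd section clockwise from it is pressed down flush (value of joint sec3 above 0.0035 m), for 0.05 s.
5. the 4th section clockwise from it is pressed down flush (value of joint sec4 above 0.0035 m), for 0.05 s.
6. the 5th section clockwise from it is pressed down flush (value of joint sec5 above 0.0035 m), for 0.05 s.
At the end, for the whole second after the job is handed in: All six rim sections are down to within 1.5 mm of flush; the tub stands upright on the bench, at rest, within 40 mm of its first place; the tape roll lies on the lid within 33 mm of the centre (value of joint each of sec0, sec1, sec2, sec3, sec4, sec5 above 0.0035 m and height (world z) of tub below 0.005 m and angle between tub's own z axis and vertical below 0.05 rad and distance of tub from where it was at the start of the episode below 0.04 m and linear speed of tub below 0.01 m/s and horizontal distance between tape and tub below 0.033 m and z of tape in the frame of tub between 0.078 and 0.088 m); the robot touches nothing.
It fails at once if the tub is lifted or tipped (height (world z) of tub above 0.012 m or angle between tub's own z axis and vertical above 0.15 rad).
It fails at once if the tub is pushed more than 40 mm away (distance of tub from where it was at the start of the episode above 0.04 m).
It fails at once if the tub or its lid is pressed hard (over 40 N) (contact force between the fingers and tub above 40 N).
It fails at once if the tape roll is lifted or pushed off the middle of the lid (horizontal distance between tape and tub above 0.033 m or z of tape in the frame of tub above 0.092 m).
It fails at once if another thing on the bench is moved more than 20 mm or lifted (distance of any of beaker, jar, tiles, spoon, marker from where it was at the start of the episode above 0.02 m).
It also fails if it takes over 64 s, if anything falls off the work surface, if the arm or the gripper's body presses on something with over 40 N, if the wrist force passes 120 N, or if a joint passes its speed limit or range.

## Robot

A 6-joint arm with a two-finger parallel gripper is mounted at the origin on the work surface. World frame = base frame: x ahead of the robot, y to its left, z up, the work surface at z = 0. Lengths are in m, angles in rad, forces in N, time in s.
With the tool pointing down it reaches from about 0.275 to 0.75 m from the base axis. Payload 10.2 kg.
Tool frame: the origin (TCP) lies at the very end of the fingers, on their centre line; the grasp point (between the pads) lies ctrl.grip_depth behind it (ctrl.grip_depth is the distance from the TCP to the grasp point, in m); z points along the fingers, y is the line along which they close (so a half turn about z gives the same grasp; the last joint's range is limited). The gripper opens to 88 mm and grips with 3 to 60 N. Pads are 18 mm wide; open, the fingers measure 123 mm over their backs; the gripper's body (75 mm by 187 mm) begins 45 mm behind the grasp point.
Start: joints at [-1.357, 0.313, 1.498, -0, 1.331, -0.223], TCP at [0.222, -0.476, 0.239] pointing down, gripper open.
Joint ranges: [-2.94, 2.94], [-0.97, 2.17], [0.19, 2.56], [-1.23, 4.37], [0.02, 3.11], [-2.88, 2.88]. Speed limits (rad/s): [2.39, 2.39, 3.01, 3.14, 3.14, 3.14].

## Interface

Orientations are given as a unit quaternion [w, x, y, z].
In Python, from cell import ctrl, status, optics, order gives the robot as it stands. Calls block until the motion is done:
- ctrl.move_ptp(position, orientation): joint-space move of the TCP to a pose.
- ctrl.move_linear(position, velocity=0.15, rotation=None, guard=None): straight line of the TCP; rotation=None keeps the orientation; velocity is the mean speed in m/s. With guard (N) it stops when the force on the tool has changed by that much, and returns True; else False.
- ctrl.goto_joints(angles): joint-space move.
- ctrl.move_gripper(opening, strength=None): finger opening in m; strength is the grip in N (None keeps the last); returns when the fingers have stopped.
- ctrl.wait(seconds).
- ctrl.ik(position, orientation): joint angles nearest the present ones, or None.
- status.get_obs(): the state.
- optics.read_camera(name): name is "scene" or "side" or "wrist"; returns a dict with "color" (400x640x3 uint8, red, green, blue), "fx", "fy", "cx", "cy" (pixels), "R" (3x3) and "t" (3): a world point X has camera coordinates R X + t. Camera axes: x right, y down, z forward; pixel columns grow to the right and rows downward; lengths in m; the calibration is good to about 2 mm. A picture is of the moment at which its call begins. There is no depth.
A pose or a line that the arm cannot do raises ctrl.Unreachable and nothing moves.
- order.finish_job(): hands the job in; it is judged then, once.
The state is a dict: "t": time; "qpos": joint angles; "joint_velocities": joint speeds; "tau": joint torques, N m; "position": TCP position; "orientation": TCP orientation; "contact_force": force on the tool from outside, world axes, zero at the start; "ft_torque": the same for the moment, N m; "grip_width": finger opening in m; "gripper_force": force on a finger pad.
Only numpy, scipy, OpenCV 4.12 (cv2) and the standard library are available. Lean on these libraries where they do the work, as an engineer would, in place of code of your own. Each camera call takes 0.05 s, during which the arm holds its last target. There are 200 camera calls.

## Working session

There is one attempt and no reset: what is moved stays moved. The work goes in short steps, each a Python script; the robot and the scene stay as the last script left them, time stands still between calls to the robot, and variables do not carry over. Pictures are saved under pics/ and viewed, at most 10 in all, crops included, and the job is handed in when it is done.

```bash
ls; mkdir -p pics
python3 - <<'E'
from cell import ctrl,status,optics
import cv2
for n in("scene","side"):
    c=optics.read_camera(n); cv2.imwrite(f"pics/{n}0.png",c["color"][...,::-1]); print(n,c["fx"],c["cx"],c["cy"],c["R"],c["t"])
o=status.get_obs();print(o["t"],o["position"],o["orientation"],o["contact_force"],ctrl.grip_depth)
E
```

```text
pics
scene 400.8063750446957 322.6867193354045 202.22878172157587 [[ 0.70597092  0.7081855  -0.00885219]
 [ 0.57457106 -0.57999264 -0.57747436]
 [-0.41409317  0.40259389 -0.81636083]] [-0.31281687 -0.28021108  1.44204525]
side 516.6410445263928 310.7718602239813 205.2266858754214 [[ 0.99178283 -0.12750125  0.0104999 ]
 [-0.09092326 -0.76023008 -0.64325982]
 [ 0.08999877  0.63701936 -0.76557597]] [-0.51754487  0.05353684  1.70871409]
0.1 [ 0.22202281 -0.4754958   0.23822062] [-5.83538190e-04  9.76251103e-01  2.16641280e-01  3.37484004e-06] [-0.65623422 -0.75708904 -0.56356753] 0.0187
```

View pics/scene0.png

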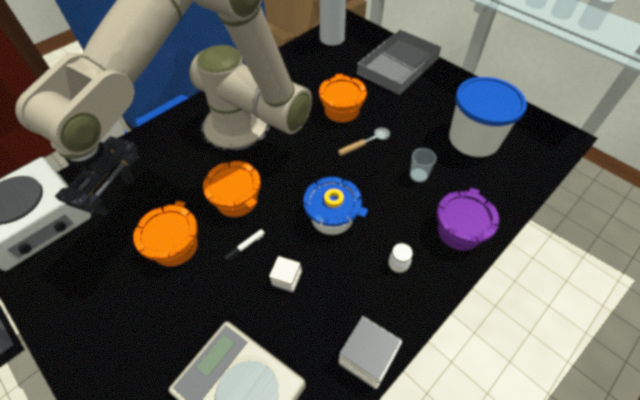

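View pics/side0.png

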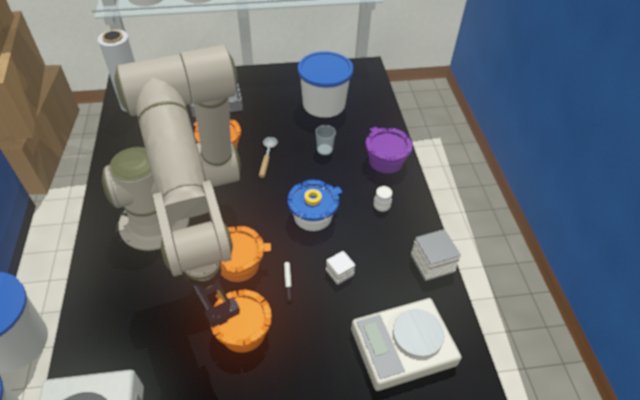

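The scene view shows the blue tub with its tape at about (334,198) and its tab at (363,212). In the side view the tape is at (313,197) and the tab at (338,190). I'll triangulate, then look from above with the wrist camera.

```bash
cat > h.py <<'E'
from cell import ctrl,status,optics,order
import numpy as np, cv2
def ray(c,u,v,z):
    R,t=np.array(c["R"]),np.array(c["t"]); C=-R.T@t
    d=R.T@np.array([(u-c["cx"])/c["fx"],(v-c["cy"])/c["fy"],1]); return C+d*(z-C[2])/d[2]
def proj(c,X):
    p=np.asarray(X)@np.array(c["R"]).T+c["t"]; return np.stack([p[...,0]/p[...,2]*c["fx"]+c["cx"],p[...,1]/p[...,2]*c["fy"]+c["cy"]],-1)
E
python3 - <<'E'
from h import *
for n,a,b in(("scene",(334,198),(363,212)),("side",(313,197),(338,190))):
    c=optics.read_camera(n); p=ray(c,*a,.10);q=ray(c,*b,.084);print(n,p,q,np.linalg.norm((q-p)[:2]),np.degrees(np.arctan2(*(q-p)[1::-1])))
    if n=="scene": P=p
w=optics.read_camera("wrist");o=status.get_obs()
R=np.array(w["R"]);print("cam",-R.T@w["t"],"fwd",R[2],"right",R[0],w["fx"],o["position"])
for yaw in np.radians([0,45,90,135,180,-45,-90,-135]):
    for d in (0,.04):
        q=[0,np.cos(yaw/2),np.sin(yaw/2),0]
        j=ctrl.ik([P[0],P[1],.30],q);print(np.degrees(yaw),None if j is None else np.round(j,2)) if d==0 else 0
E
```

```text
scene [ 0.52832367 -0.03882623  0.1       ] [ 0.61138076 -0.00805174  0.084     ] 0.08857510358173595 20.33078263347924
side [ 0.52254995 -0.04207879  0.1       ] [ 0.60995598 -0.00792169  0.084     ] 0.09384306827273987 21.344890813406646
cam [ 0.29748023 -0.44088151  0.38455121] fwd [-0.29105531 -0.13418408 -0.94724941] right [ 0.42162518 -0.90676954 -0.00110026] 354.575782877579 [ 0.222056   -0.4756311   0.23849816]
0.0 [-0.29  0.29  1.37 -0.    1.48  1.28]
45.0 [-0.29  0.29  1.37 -0.    1.48  0.49]
90.0 [-0.29  0.29  1.37 -0.    1.48 -0.29]
135.0 [-0.29  0.29  1.37 -0.    1.48 -1.08]
180.0 [-0.29  0.29  1.37 -0.    1.48 -1.87]
-45.0 [-0.29  0.29  1.37 -0.    1.48  2.06]
-90.0 [-0.29  0.29  1.37 -0.    1.48  2.85]
-135.0 [-0.29  0.29  1.37 -0.    1.48 -2.65]
```

Run:
```python
from h import *
ctrl.move_gripper(0.0,10)
ctrl.move_ptp([.55,-.04,.30],[0,1,0,0]); ctrl.wait(.3)
c=optics.read_camera("wrist");cv2.imwrite("pics/w1.png",c["color"][...,::-1])
import pickle;pickle.dump(c,open("w1.pkl","wb"))
o=status.get_obs();print(o["t"],o["position"],o["grip_width"],o["contact_force"])
P=np.array([.525,-.04,0]);a=np.radians(20.8)
print(proj(c,[P+[0,0,.101],P+[.102*np.cos(a),.102*np.sin(a),.084],o["position"]]))
```

```text
3.8833 [ 0.54996345 -0.04021376  0.29997572] 0.00029142625702920696 [ 0.01679525 -0.40470565  0.42576664]
[[325.14715497 192.58019705]
 [287.92089777  94.49232916]
 [324.75361161 269.30264089]]
```

View pics/w1.png

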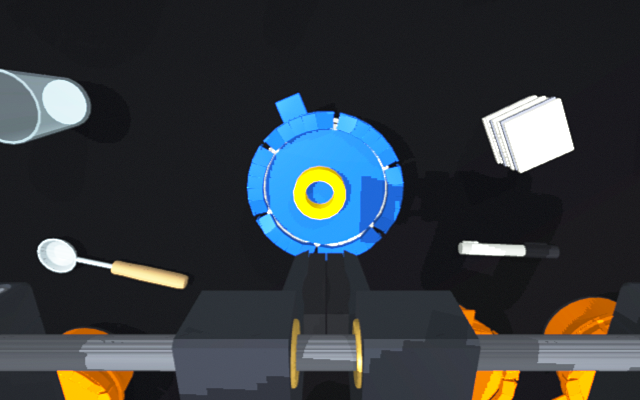

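The wrist view from above shows the lid rim spanning columns 247 to 403 with its top at row 111. The tab is at (291,105), the tape at (320,193), and there are notches at (336,122), (392,165), (267,148) and (262,222). I'll fit the rim circle and the tab direction.

Run:
```python
from h import *
import pickle
from scipy.optimize import least_squares
c=pickle.load(open("w1.pkl","rb"))
h=cv2.cvtColor(c["color"],cv2.COLOR_RGB2HSV)
m=cv2.inRange(h,(98,110,60),(122,255,255));m[258:]=0;m[:, :235]=0;m[:,415:]=0
m=cv2.morphologyEx(m,cv2.MORPH_CLOSE,np.ones((5,5)))
k=max(cv2.findContours(m,0,1)[0],key=cv2.contourArea)[:,0]
X=np.array([ray(c,u,v,.091)[:2] for u,v in k if v<240])
s=least_squares(lambda p:np.hypot(*(X-p[:2]).T)-p[2],[.525,-.04,.081],loss="soft_l1",f_scale=.001).x
print("circle",s)
T=np.array([ray(c,u,v,.085)[:2] for u,v in k]);d=T-s[:2];r=np.hypot(*d.T);t=np.degrees(np.arctan2(d[:,1],d[:,0]))
print("tab",r.max(),t[r>.09].min(),t[r>.09].max(),t[r>.097].mean())
for n in((336,122),(392,165),(267,148),(262,222),(320,245),(383,232)):
    d=ray(c,*n,.086)[:2]-s[:2];print(np.round(np.hypot(*d),3),np.degrees(np.arctan2(d[1],d[0])))
print("tape",ray(c,320,193,.1))
```

```text
circle [ 0.52413462 -0.0394165   0.08200699]
tab 0.10209019068698143 12.783784124476517 30.20427641673891 21.753564153361733
0.071 -9.394526774367046
0.075 -69.62140915824118
0.073 53.16096402399359
0.078 118.59992624958883
0.066 175.29299316755117
0.081 -127.62701866436097
tape [ 0.52424727 -0.03473026  0.1       ]
```

The fit agrees with the given sizes: rim radius 82 mm against 81, tab reach 102 mm. The tub centre is (0.524, -0.039) and the yaw about 21.6°. I'll press section 0 under guard and check it.

```bash
cat >> h.py <<'E'
C=np.array([.5241,-.0394]);YAW=np.radians(21.6)
def press(i,N=8):
    a=YAW-i*np.pi/3;p=C+.073*np.array([np.cos(a),np.sin(a)])
    ctrl.move_linear([*p,.112],.12); ctrl.wait(.3)
    f0=np.array(status.get_obs()["contact_force"])
    hit=ctrl.move_linear([*p,.0835],.015,guard=N)
    o=status.get_obs();print(i,hit,"z",round(o["position"][2],4),"F",np.round(np.array(o["contact_force"])-f0,1),"t",o["t"])
    ctrl.move_linear([*p,.112],.08)
    return hit
E
python3 - <<'E'
from h import *
a=YAW;p=C+.073*np.array([np.cos(a),np.sin(a)])
ctrl.move_linear([*p,.15],.15)
press(0)
E
```

```text
0 True z 0.0883 F [-2.4 -0.6  5.5] t 7.3
```

Contact stopped at z = 88.3 mm, which is flush. I'll do the rest, stopping if any section ends off its height.

Run:
```python
from h import *
for i in range(1,6):
    press(i)
    if not .0865<status.get_obs()["position"][2]: print("low");break
ctrl.move_linear([.55,-.04,.115+.0],.1) if 0 else None
p=status.get_obs()["position"]
ctrl.move_linear([p[0],p[1],.30],.2); ctrl.move_linear([.55,-.04,.30],.2); ctrl.wait(.3)
c=optics.read_camera("wrist");cv2.imwrite("pics/w2.png",c["color"][...,::-1])
```

```text
1 True z 0.0882 F [-1.5  0.7  6.5] t 10.2667
2 True z 0.0883 F [-1.1  0.7  5.5] t 13.2167
3 True z 0.0883 F [-1.7 -0.8  6.1] t 16.15
4 True z 0.0883 F [-2.3  0.5  4.8] t 19.0833
5 True z 0.0883 F [-0.   0.4  5.8] t 22.025
```

View pics/w2.png

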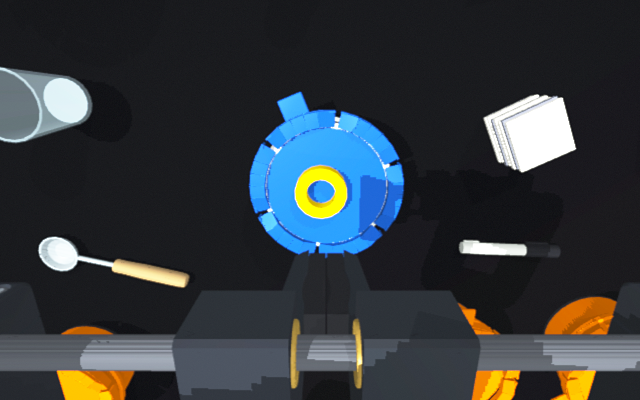

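In the final view the tub (249 to 404), the tape (321,192) and the other things are where they were. All six sections stopped at about 88.3 mm, so they are flush.

```bash
python3 -c "
from h import *
print(order.finish_job())"
```

```text
the job is handed in; nothing more can be done
None
```

I pressed all six rim sections flush (about 88.3 mm), clockwise from the pull tab, left the tub, tape and other things in place as far as the last picture shows, and handed the job in; no verdict was returned.

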